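# Index the tin carousel to its stop and load the empty nest

### The arm

A 6-joint arm with a two-finger parallel gripper is mounted at the origin on the work surface. World frame = base frame: x ahead of the robot, y to its left, z up, the work surface at z = 0. Lengths are in m, angles in degrees, forces in N, time in s.
With the tool pointing down it reaches from about 0.375 to 0.9 m from the base axis. Payload 3.1 kg.
Tool frame: the origin (TCP) lies at the very end of the fingers, on their centre line; the grasp point (between the pads) lies 19 mm behind it (grasp_offset is the distance from the TCP to the grasp point, in m); z points along the fingers, y is the direction in which the jaws open and shut (so a half turn about z gives the same grasp; the last joint's range is limited). The gripper opens to 87 mm and grips with 3 to 60 N. Pads are 19 mm wide; open, the fingers measure 117 mm over their backs; the gripper's body (75 mm by 190 mm) begins 51 mm behind the grasp point.
Start: joints at [-76.977, 30.224, 82.088, -0, 67.689, -10.227], TCP at [0.247, -0.574, 0.223] pointing down, gripper open.
Joint ranges: [-176.69, 176.69], [-43.24, 126.21], [12.49, 139.97], [-82, 262], [0, 151.66], [-163.58, 163.58]. Speed limits (degrees/s): [159.86, 159.86, 180, 180, 180, 180].

### API

Orientations are given as a 3x3 rotation matrix whose columns are the frame's x, y, z axes.
In Python, from rig import * gives the robot as it stands. The module is installed in compiled form; this text tells all that it offers.
- The arm moves only by the tool play_rows, never from a script. Its argument "plan" is a list that holds one entry, the list of rows, each a list of 7 numbers: the shift along the world's x, y, z each as a share of 5 cm, from -1 to 1, then the turn, a rotation vector about the world's x, y, z each as a share of pi rad, from -1 to 1, then the gripper's target within -1 to 1 (fully open at 1, half-way at 0, shut at -1). A call has 1 to 12 rows; each row shifts and turns the commanded pose from where the row before left it; what a row does not reach is not made up. A row lasts 1/10 s, in which the tool goes at most 50 mm and 8.59 degrees, less where a joint would pass 70% of its speed; a pose out of reach is approached as far as the arm can. A call with a number of a shift or a turn outside -1 to 1 is refused whole. A call with a gripper value outside its range is refused whole. The fingers move at their own pace and stop on an object; the grip force is fixed at half the most. Time passes only in rows, so rows that do not move let the fingers close. It gives the time, the measured TCP pose, the force and the opening at its end, in the units of the state.
- read_state(): the state, without advancing time (a new reading comes with each control period).
- capture(name): name is "side" or "top"; returns the picture (420x560x3 uint8, red, green, blue); there is no depth.
- camera_params(name): a dict with "intrinsics" (3x3 intrinsics, pixels), "R" (3x3) and "t" (3): a world point X has camera coordinates R X + t. Camera axes: x right, y down, z forward; pixel columns grow to the right and rows downward; lengths in m; the calibration is good to about 2 mm. A picture is of the moment at which its call begins. camera_params takes no time and is no camera call.
- hand_in(): hands the job in, once; it reports no verdict.
The state is a dict: "time_s": time; "joint_positions": joint angles; "qvel": joint speeds; "tau": joint torques, N m; "position": TCP position; "tcp_rot": TCP orientation; "force": force on the tool from outside, world axes, zero at the start; "moment": the same for the moment, N m; "opening": opening from 0.0 (shut) to 1.0 (fully open).
Only numpy, scipy, OpenCV 4.12 (cv2) and the standard library are available. Lean on these libraries where they do the work, as an engineer would, in place of code of your own. Each camera call takes 0.05 s, during which the arm holds its last target. There are 200 camera calls.

### The job

Push the tin carousel round, anticlockwise seen from above, by its red post until it comes up against its stop and the sprung brass pawl drops fully into the notch; ease it home, because the pawl must not be slammed or overloaded, and leave the pawl itself to work without touching it. Then take the blue tin from the bench and seat it flat in the empty nest, leaving the carousel at its notch. Keep the other tins in their nests and leave the brass weight where it stands.

Things in the scene. Friction and masses are not known exactly. Their poses are not given: they have to be found in the camera images.
- station: Fixed grey drum (230 mm across, 46 mm high) under the carousel, with the pawl's carrier (yellow and dark, 68 mm high, 203 to 268 mm from the axis) on its +x side. Origin on the axis at bench level. The carrier is bolted through a slot: it may stand up to 0.25 rad to either side of the station's +x, which is not measured, so the notch must be found by feel.
- carousel: Turning green disc, radius 165 mm (rim teeth to 184), 12 mm thick, four nests 90 deg apart. Origin on its vertical axis at the disc's top face, 60 mm above the bench; z up; the frame turns with it. It turns stiffly (2 to 5 N at the post, more if hurried), stays where left, and cannot turn back past its start. The next notch is 0.35 to 1.1 rad of anticlockwise turn ahead of the start.
- post (a point): Centre of the top of the carousel's red drive post: 18 mm across, 55 mm above the disc's top face, 130 mm from the axis, towards (-1,-1) in the carousel's frame: between nest_empty (clockwise of it) and nest_c. Push from the nest_empty side. Near the notch the push rises to 6 to 11 N over a hump, falls as the pawl drops in and the post slips up to 10 mm ahead, then rises steeply at a solid stop.
- pawl (a joint): Radial slide of the pawl in m: about 0 while its 14 mm roller rides on the raised rim, up to +0.002 on the hump, -0.006 when it has dropped fully into the notch (above -0.0045 is not in). A spring of 5 to 7 N presses it inwards. More than 18 N between pawl and carousel, about 24 N of push at the post once at the stop, overloads it.
- nest_empty (a point): Centre of the floor (disc's top face) of the empty nest, blue floor, 100 mm from the axis towards the carousel's -x; axes as the carousel's: the tin lies with its long side along the carousel's x. White guides 10 mm high hold the tin with 2.5 mm play on each side and each end; the side guides leave the middle 68 mm of each long side free for fingers.
- tin_new: Blue flat tin lying on the bench, to be loaded: 100 mm (its x) by 58 mm (y) by 30 mm high, about 0.13 to 0.27 kg. Origin at the centre of its underside. Which way round its x points does not matter.
- tin_a: Brass-coloured tin, same size, riding in the nest towards the carousel's +x. Origin at the centre of its underside.
- tin_b: Brass-coloured tin, same size, riding in the nest towards the carousel's +y. Origin at the centre of its underside.
- tin_c: Brass-coloured tin, same size, riding in the nest towards the carousel's -y. Origin at the centre of its underside.
- nest_a (a point): Centre of the floor of tin_a's nest, 100 mm from the axis.
- nest_b (a point): Centre of the floor of tin_b's nest, 100 mm from the axis.
- nest_c (a point): Centre of the floor of tin_c's nest, 100 mm from the axis.
- weight: Brass check weight, 52 mm across and 70 mm high, 0.6 kg, standing on the bench. Origin at the centre of its underside.
Mind the look-alikes: they are no part of the job. What is meant by the tin_new is not purple, and is the smaller of those in its own colour. Leave any orange or turquoise look-alike of the tin_a alone.

How it is judged (in metres and radians):
On the way, in this order (a step that is already met when the one before it is completed fails the run):
1. the pawl has dropped fully into the notch (value of joint pawl below -0.0045 m), for 0.2 s.
2. the blue tin lies in the empty nest, the pawl still in the notch (value of joint pawl below -0.0045 m and x of tin_new in the frame of nest_empty between -0.005 and 0.005 m and y of tin_new in the frame of nest_empty between -0.005 and 0.005 m and z of tin_new in the frame of nest_empty between -0.003 and 0.003 m and angle between tin_new's own z axis and vertical below 0.06 rad and angle between the x axis of tin_new and the x axis of carousel, either way round below 0.08 rad), for 0.2 s.
At the end, for the whole second after the job is handed in: Pawl in the notch (pawl below -0.0045); blue tin in the empty nest: centre within 5 mm each way, underside within 3 mm of the floor, level within 0.06 rad, along the nest within 0.08 rad, at rest, carousel at rest; the other tins within 12 mm of their nest centres (all of step 2 and linear speed of tin_new below 0.02 m/s and angular speed of carousel below 0.05 rad/s and distance between tin_a and nest_a below 0.012 m and distance between tin_b and nest_b below 0.012 m and distance between tin_c and nest_c below 0.012 m); the robot touches nothing.
It fails at once if the pawl is slammed or overloaded: more than 18 N between the pawl and the carousel (contact force between station and carousel above 18 N).
It fails at once if the robot touches the pawl or the station (contact force between any of the fingers, the arm and station above 1 N).
It fails at once if a riding tin leaves its nest (distance between tin_a and nest_a above 0.02 m or distance between tin_b and nest_b above 0.02 m or distance between tin_c and nest_c above 0.02 m).
It fails at once if the brass weight is moved by more than 20 mm (distance of weight from where it was at the start of the episode above 0.02 m).
It also fails if it takes over 72 s, if anything falls off the work surface, if the arm or the gripper's body presses on something with over 40 N, if the wrist force passes 120 N, or if a joint passes its speed limit or range.

## Working session

There is one attempt and no reset: what is moved stays moved. The work goes in short steps, Python scripts to look and compute and a tool call to move; the robot and the scene stay as the last step left them, time stands still between calls to the robot, and variables do not carry over. Pictures are saved under pics/ and viewed, about 8 in all and at most 12, crops included, and the job is handed in when it is done.

Besides the shell and the picture viewer there is one more tool, called after "Request:" in YAML: its name, and indented under it one key for each argument. play_rows: Moves the arm, as the interface text tells. Its arguments: {"type":"object","properties":{"plan":{"type":"array"}},"required":["plan"]}

```bash
mkdir -p pics
python3 - <<'E'
from rig import *
import cv2,numpy as np
for n in("top","side"):
    im=capture(n); cv2.imwrite(f"pics/{n}0.png",cv2.cvtColor(im,cv2.COLOR_RGB2BGR)); p=camera_params(n); print(n,p)
print(read_state())
E
```

```text
top {'intrinsics': array([[511.90967659,   0.        , 286.19705116],
       [  0.        , 511.90967659, 202.44059872],
       [  0.        ,   0.        ,   1.        ]]), 'R': array([[-0.03180991, -0.99949148,  0.00221431],
       [-0.97172417,  0.03040743, -0.23415278],
       [ 0.23396638, -0.00960008, -0.97219729]]), 't': array([-0.0732715 ,  0.54931567,  1.44544257])}
side {'intrinsics': array([[490.4330081 ,   0.        , 283.83811947],
       [  0.        , 490.4330081 , 211.80454251],
       [  0.        ,   0.        ,   1.        ]]), 'R': array([[-0.96776216, -0.25120409, -0.01824558],
       [-0.1741835 ,  0.71984445, -0.67192565],
       [ 0.18192445, -0.64708614, -0.74039383]]), 't': array([0.49017596, 0.20995848, 1.13928535])}
{'time_s': 0.1, 'joint_positions': array([-7.69750386e+01,  3.02708789e+01,  8.21496048e+01, -2.59423495e-04,
        6.76894733e+01, -1.02289883e+01]), 'qvel': array([ 0.06839454, -0.12811061, -0.21605024,  0.01734886, -0.021873  ,
        0.07338425]), 'tau': array([-5.34354622e-04, -4.40985096e+01, -1.77151269e+01,  6.33686897e-02,
        5.33667288e-02, -4.82269627e-05]), 'position': array([ 0.24661173, -0.57356794,  0.22169598]), 'tcp_rot': array([[ 9.18763390e-01,  3.94808362e-01, -4.36602004e-04],
       [ 3.94808460e-01, -9.18761551e-01,  1.86879321e-03],
       [ 3.36682052e-04, -1.88935295e-03, -9.99998158e-01]]), 'force': array([-0.17756778,  0.87482137,  0.12100163]), 'moment': array([-0.00891146,  0.01243697, -0.02050498]), 'opening': 0.9978453753693505}
```

View pics/top0.png

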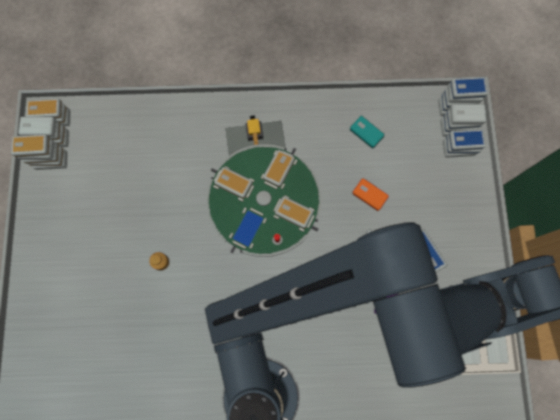

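View pics/side0.png

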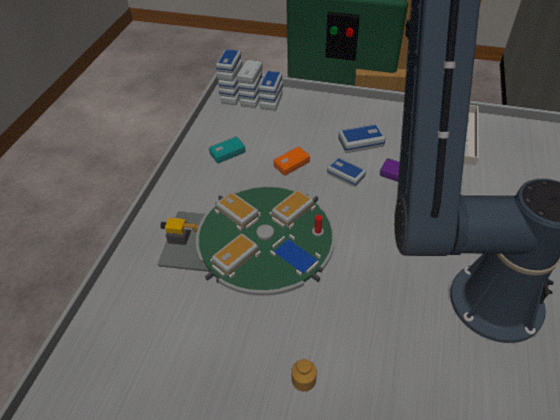

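```bash
cat > h.py <<'E'
import cv2,numpy as np
from rig import *
P={n:camera_params(n) for n in("top","side")}
def ray(n,u,v):
    p=P[n];R=p["R"];c=-R.T@p["t"];d=R.T@np.linalg.solve(p["intrinsics"],[u,v,1.]);return c,d/np.linalg.norm(d)
def plane(n,u,v,z):
    c,d=ray(n,u,v);return c+d*(z-c[2])/d[2]
def two(a,b):
    c1,d1=ray("top",*a);c2,d2=ray("side",*b)
    s=np.linalg.lstsq(np.c_[d1,-d2],c2-c1,rcond=None)[0];p,q=c1+s[0]*d1,c2+s[1]*d2
    return (p+q)/2,np.linalg.norm(p-q)
def proj(n,X):
    p=P[n];q=p["intrinsics"]@(p["R"]@np.array(X)+p["t"]);return q[:2]/q[2]
def mask(im,lo,hi):
    return cv2.inRange(cv2.cvtColor(im,cv2.COLOR_RGB2HSV),np.array(lo),np.array(hi))
def blobs(im,lo,hi,amin=15):
    cs=cv2.findContours(mask(im,lo,hi),cv2.RETR_EXTERNAL,cv2.CHAIN_APPROX_NONE)[0]
    return [c for c in sorted(cs,key=cv2.contourArea,reverse=True) if cv2.contourArea(c)>=amin]
COL=dict(blue=([105,130,60],[122,255,255]),red=([0,170,80],[5,255,255]),green=([65,90,20],[85,255,140]),brass=([12,110,90],[24,255,255]))
def load(f): return cv2.cvtColor(cv2.imread(f),cv2.COLOR_BGR2RGB)
E
python3 - <<'E'
from h import *
for n in("top","side"):
    im=load(f"pics/{n}0.png")
    for k,(a,b) in COL.items():
        for c in blobs(im,a,b,20)[:9]:
            r=cv2.minAreaRect(c);print(n,k,np.round(r[0],1),np.round(r[1],1),round(r[2]),cv2.contourArea(c))
im=cv2.imread("pics/side0.png")[110:200,270:430]
cv2.imwrite("pics/crop.png",cv2.resize(im,None,fx=5,fy=5,interpolation=cv2.INTER_CUBIC))
E
```

```text
top blue [247.6 228.3] [17.2 31.5] 28 503.5
top blue [468.1 138. ] [11.5 25.8] 86 206.5
top blue [470.   85.5] [11. 26.] 90 200.5
top blue [430.7 250.8] [32.2  5.8] 56 92.5
top green [263.5 200.7] [103.9 102.3] 26 4704.0
top green [532. 192.] [84. 54.] 90 3066.0
top brass [535. 250.] [48. 48.] 90 1160.5
top brass [541.5 340.5] [35. 35.] 90 1026.5
top brass [293.7 211.1] [28.2 13. ] 27 281.5
top brass [ 28.  143.5] [13. 28.] 90 278.5
top brass [232.8 180.9] [27.3 12.5] 27 269.0
top brass [278.6 166.6] [13.2 26.6] 28 268.0
top brass [ 42. 107.] [12. 26.] 90 234.5
top brass [158. 261.] [16. 16.] 90 204.0
top brass [254.  130.7] [25.2 12.7] 81 201.0
side blue [295.2 255.3] [39.  19.4] 37 640.5
side blue [362. 133.] [11.4 37. ] 80 339.0
side blue [346.  167.5] [29.1  9.8] 27 187.0
side blue [227.7  56.6] [11.  17.9] 29 107.5
side blue [269.9  78.4] [11.4 16.4] 23 106.5
side red [318.  223.5] [17.  6.] 90 70.5
side red [349.5  31.7] [6.3 7.9] 18 35.5
side green [346.5  42. ] [ 84. 119.] 90 8491.5
side green [265.  238.5] [101. 130.] 90 8278.5
side brass [380.5  75. ] [49. 30.] 0 542.5
side brass [302.1 373.7] [24.6 29.4] 37 509.5
side brass [234.  249.6] [16.  36.2] 51 488.0
side brass [292.2 203.1] [14.6 32.5] 51 378.5
side brass [236.3 205.3] [31.4 14.6] 36 374.5
side brass [292. 160.] [16.9 32. ] 62 374.0
side brass [181.  225.5] [15. 32.] 90 288.0
```

View pics/crop.png

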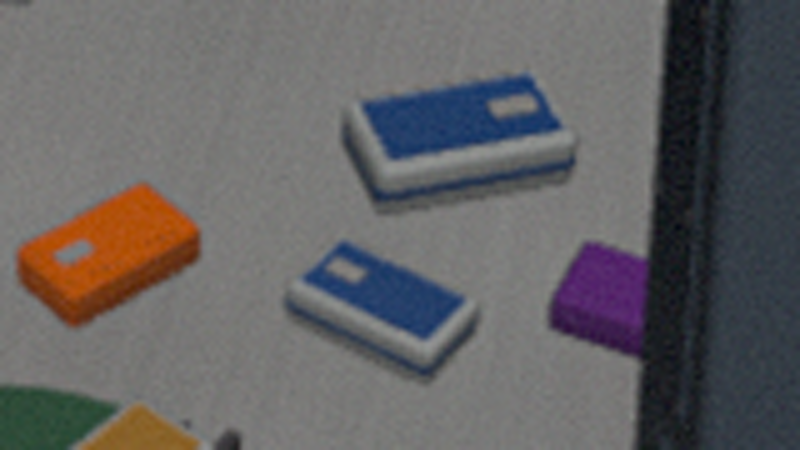

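Run:
```python
from h import *
t=load("pics/top0.png");s=load("pics/side0.png")
b1,c1,a1=[plane("top",*p,.09) for p in((293.7,211.1),(232.8,180.9),(278.6,166.6))]
print("top tins",b1,c1,a1,"mid",(b1+c1)/2)
A=[plane("side",*p,.09) for p in((292.2,203.1),(236.3,205.3),(234,249.6))];print("side tins",A, (A[0]+A[2])/2)
for a,b in(((293.7,211.1),(292.2,203.1)),((278.6,166.6),(236.3,205.3)),((232.8,180.9),(234,249.6)),((247.6,228.3),(295.2,255.3))):print("2view",two(a,b))
print("nest floor top",plane("top",247.6,228.3,.06),"side",plane("side",295.2,255.3,.06))
# post red, looser
for n,im,(x0,y0,x1,y1) in(("top",t,(260,225,295,250)),("side",s,(305,205,335,240))):
    m=mask(im,[0,120,60],[8,255,255])|mask(im,[172,120,60],[180,255,255]);z=np.zeros_like(m);z[y0:y1,x0:x1]=m[y0:y1,x0:x1]
    v,u=np.nonzero(z);print(n,u.min(),u.max(),v.min(),v.max(),u.mean(),v.mean())
# tin_new
c=blobs(s,*COL["blue"])[2]
r=cv2.boxPoints(cv2.minAreaRect(c));ap=cv2.approxPolyDP(cv2.convexHull(c),2.5,True).reshape(-1,2)
print(ap);X=np.array([plane("side",*p,.03)for p in ap]);print(X)
M=cv2.moments(c);print("cen",plane("side",M['m10']/M['m00'],M['m01']/M['m00'],.03))
w=[plane("side",*p,.03)[:2] for p in c.reshape(-1,2)];print(cv2.minAreaRect(np.array(w,np.float32)))
w=blobs(s,*COL["brass"])[1];print("weight",plane("top",158,261,.07))
```

```text
top tins [ 0.5143813  -0.11117382  0.09      ] [0.61057944 0.06402147 0.09      ] [ 0.65023131 -0.07137167  0.09      ] mid [ 0.56248037 -0.02357618  0.09      ]
side tins [array([ 0.51260677, -0.1141946 ,  0.09      ]), array([ 0.6479544 , -0.07368874,  0.09      ]), array([0.60875378, 0.06203454, 0.09      ])] [ 0.56068027 -0.02608003  0.09      ]
2view (array([ 0.51268118, -0.11109053,  0.09358772]), np.float64(0.0017616755468355145))
2view (array([ 0.64811965, -0.0714642 ,  0.09282312]), np.float64(0.002328847260901445))
2view (array([0.60888594, 0.06369895, 0.09251208]), np.float64(0.0018621052234881652))
2view (array([0.47210303, 0.0244985 , 0.06336706]), np.float64(0.0019896495624578472))
nest floor top [0.47375633 0.02472886 0.06      ] side [0.47169834 0.02216927 0.06      ]
top 274 279 234 241 276.57894736842104 237.05263157894737
side 315 321 215 232 317.88034188034186 223.22222222222223
[[331 165]
 [339 159]
 [361 170]
 [353 176]]
[[ 0.45358474 -0.3423195   0.03      ]
 [ 0.43572212 -0.3733072   0.03      ]
 [ 0.36619957 -0.34138329  0.03      ]
 [ 0.38444695 -0.31146964  0.03      ]]
cen [ 0.40330946 -0.33849356  0.03      ]
((0.40985146164894104, -0.3421338200569153), (0.03877332806587219, 0.08035672456026077), 65.98362731933594)
weight [0.38481338 0.28159396 0.07      ]
```

Run:
```python
from h import *
t=cv2.imread("pics/top0.png")[110:260,195:335]
s=cv2.imread("pics/side0.png")[180:290,155:345]
a=cv2.resize(t,(400,428),interpolation=cv2.INTER_CUBIC);b=cv2.resize(s,(400,232),interpolation=cv2.INTER_CUBIC)
a=cv2.convertScaleAbs(cv2.resize(t,None,fx=4,fy=4,interpolation=cv2.INTER_CUBIC),alpha=1.5)
cv2.imwrite("pics/crop2.png",a)
C=np.array([.5615,-.025])
p=plane("top",254,130.7,.068)
print(p,np.degrees(np.arctan2(*(p[:2]-C)[::-1])))
```

```text
[7.73971233e-01 4.02972804e-04 6.80000000e-02] 6.817896509614989
```

View pics/crop2.png

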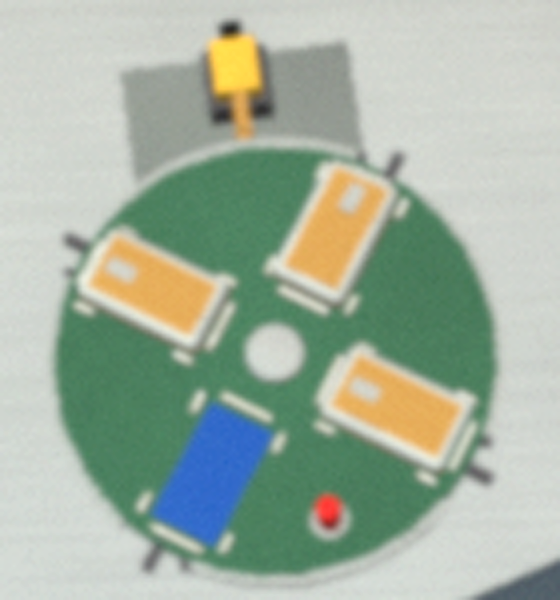

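Run:
```python
from h import *
C=np.array([.5615,-.025])
def an(x,y,z):
    p=plane("top",195+x/4,110+y/4,z)[:2]-C;return np.round([np.hypot(*p),np.degrees(np.arctan2(p[1],p[0]))],3)
for n,q in dict(pawl=(242,130,.055),shA=(362,156,.055),loA=(397,158,.055),shB=(68,272,.055),loB=(70,240,.055),shE=(184,568,.055),loE=(148,562,.055),shC=(488,440,.055),loC=(486,476,.055)).items(): print(n,an(*q))
# tin_new 2-view check of partial not possible; post
print("post",two((276.6,237.0),(317.9,218)),plane("top",276.8,236,.115),plane("side",318,215.5,.115))
```

```text
pawl [0.18  7.053]
shA [  0.17  -23.921]
loA [  0.18  -31.994]
shB [ 0.17  65.608]
loB [ 0.181 58.148]
shE [  0.171 155.786]
loE [  0.179 147.46 ]
shC [   0.169 -113.832]
loC [   0.179 -122.063]
post (array([ 0.43596681, -0.05996376,  0.113269  ]), np.float64(0.0005126419266506099)) [ 0.43875304 -0.06062786  0.115     ] [ 0.43686435 -0.06630223  0.115     ]
```

Request:
play_rows:
  plan:
    - [[0.3,0.92,-0.08,0,0,-0.003,-1],[0.3,0.92,-0.08,0,0,-0.003,-1],[0.3,0.92,-0.08,0,0,-0.003,-1],[0.3,0.92,-0.08,0,0,-0.003,-1],[0.3,0.92,-0.08,0,0,-0.003,-1],[0.3,0.92,-0.08,0,0,-0.003,-1],[0.3,0.92,-0.08,0,0,-0.003,-1],[0.3,0.92,-0.08,0,0,-0.003,-1],[0.3,0.92,-0.08,0,0,-0.003,-1],[0.3,0.92,-0.08,0,0,-0.003,-1],[0.3,0.92,-0.08,0,0,-0.003,-1],[0.3,0.92,-0.08,0,0,-0.003,-1]]

```text
time_s: 1.3
position: [0.4269, -0.0203, 0.1743]
tcp_rot: [[0.958, 0.288, -0.0], [0.288, -0.958, -0.0], [-0.0, 0.0, -1.0]]
force: [1.1, 0.2, -0.5]
opening: 0.03
```

Request:
play_rows:
  plan:
    - [[0,0,-0.4,0,0,0,-1],[0,0,-0.4,0,0,0,-1],[0,0,-0.4,0,0,0,-1],[0,0,-0.3,0,0,0,-1],[0,0,-0.2,0,0,0,-1],[0,0,-0.1,0,0,0,-1],[0,0,0,0,0,0,-1]]

```text
time_s: 2.0
position: [0.4265, -0.0222, 0.0841]
tcp_rot: [[0.958, 0.288, -0.001], [0.288, -0.958, 0.0], [-0.001, -0.001, -1.0]]
force: [-0.0, -0.2, 0.7]
opening: 0.006
```

Run:
```python
from h import *
ims={}
for n in("top","side"):
    im=ims[n]=capture(n); cv2.imwrite(f"pics/{n}1.png",cv2.cvtColor(im,cv2.COLOR_RGB2BGR))
    for c in blobs(im,*COL["blue"],40):
        M=cv2.moments(c);w=np.array([plane(n,*p,.03)[:2] for p in c.reshape(-1,2)],np.float32)
        print(n,M['m10']/M['m00'],M['m01']/M['m00'],cv2.contourArea(c),cv2.minAreaRect(w))
    for nm,lo,hi in(("pur",[125,80,30],[160,255,255]),):
        print([ (cv2.minAreaRect(c)[0]) for c in blobs(im,lo,hi)[:3]])
print(read_state()["position"],read_state()["force"])
a=ims["top"][190:310,250:450];b=ims["side"][170:290,155:355]
o=cv2.convertScaleAbs(cv2.resize(np.vstack([a,b]),None,fx=2.5,fy=2.5,interpolation=cv2.INTER_CUBIC),alpha=1.4)
cv2.imwrite("pics/v1.png",cv2.cvtColor(o,cv2.COLOR_RGB2BGR))
```

```text
top 423.8414312617702 249.894538606403 442.5 ((0.39195629954338074, -0.4966774582862854), (0.10413321852684021, 0.04967331141233444), 28.958478927612305)
top 370.65914221218964 249.34236267870577 221.5 ((0.4119167923927307, -0.3391421139240265), (0.03612746298313141, 0.07837378233671188), 67.72380065917969)
top 470.5380258899676 137.83252427184465 206.0 ((0.7443163990974426, -0.6649200916290283), (0.03796964883804321, 0.08076773583889008), 1.9820387363433838)
top 472.5083752093802 85.48743718592965 199.0 ((0.9216819405555725, -0.6916286945343018), (0.08276169002056122, 0.03832567110657692), 88.24172973632812)
[(386.3918762207031, 298.1486511230469)]
side 295.07378539880483 255.5183164458301 641.5 ((0.4782611131668091, -0.00013094022870063782), (0.053331296890974045, 0.0967189222574234), 61.6129264831543)
side 349.52736318407955 169.07164179104478 167.5 ((0.4059028625488281, -0.3403744101524353), (0.038773313164711, 0.07171092182397842), 65.98345947265625)
side 270.5251141552511 77.54642313546422 109.5 ((0.7475156188011169, -0.737435519695282), (0.04229896143078804, 0.0832747370004654), 1.5932708978652954)
side 228.3317683881064 55.691705790297334 106.5 ((0.9412746429443359, -0.8437460064888), (0.04577208682894707, 0.09076914936304092), 2.214890480041504)
side 369.79734848484844 133.70454545454547 88.0 ((0.37511977553367615, -0.5152620673179626), (0.08016093820333481, 0.05111956223845482), 30.257057189941406)
[(396.75, 170.75001525878906)]
[ 0.42706968 -0.02238749  0.08488641] [-0.9827005  -0.22354132 -0.23042239]
```

View pics/v1.png

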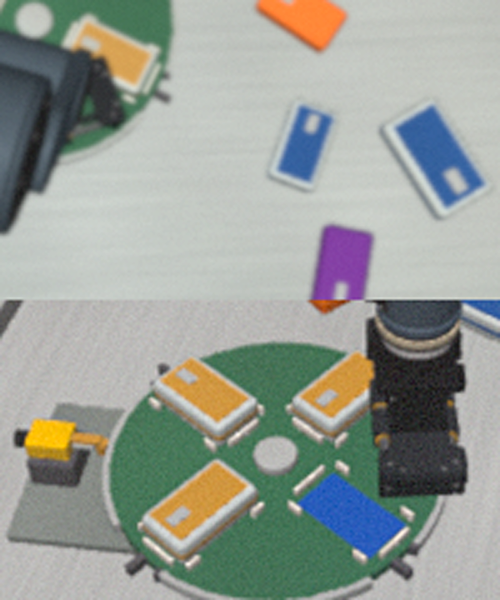

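```bash
cat >> h.py <<'E'
C=np.array([.5615,-.025])
def pus(th,d=.024):
    th=np.radians(th);u=np.array([np.cos(th),np.sin(th)]);t=np.array([-u[1],u[0]]);return C+.13*u-d*t
E
python3 - <<'E'
from h import *
for a in np.r_[197:226:2.25,227:250:2]:print(a,np.round(pus(a),4), np.round((pus(a+1)-pus(a))/.05,4))
E
```

```text
197.0 [ 0.4302 -0.0401] [ 0.0057 -0.0458]
199.25 [ 0.4309 -0.0452] [ 0.0074 -0.0455]
201.5 [ 0.4317 -0.0503] [ 0.0092 -0.0452]
203.75 [ 0.4328 -0.0554] [ 0.011  -0.0448]
206.0 [ 0.4341 -0.0604] [ 0.0128 -0.0443]
208.25 [ 0.4356 -0.0654] [ 0.0145 -0.0438]
210.5 [ 0.4373 -0.0703] [ 0.0162 -0.0432]
212.75 [ 0.4392 -0.0751] [ 0.0179 -0.0425]
215.0 [ 0.4412 -0.0799] [ 0.0195 -0.0418]
217.25 [ 0.4435 -0.0846] [ 0.0212 -0.041 ]
219.5 [ 0.4459 -0.0892] [ 0.0228 -0.0401]
221.75 [ 0.4485 -0.0937] [ 0.0243 -0.0392]
224.0 [ 0.4513 -0.098 ] [ 0.0258 -0.0382]
227.0 [ 0.4553 -0.1037] [ 0.0278 -0.0368]
229.0 [ 0.4581 -0.1074] [ 0.0291 -0.0358]
231.0 [ 0.461  -0.1109] [ 0.0303 -0.0348]
233.0 [ 0.4641 -0.1144] [ 0.0315 -0.0337]
235.0 [ 0.4673 -0.1177] [ 0.0327 -0.0326]
237.0 [ 0.4706 -0.121 ] [ 0.0338 -0.0314]
239.0 [ 0.474  -0.1241] [ 0.0348 -0.0302]
241.0 [ 0.4775 -0.1271] [ 0.0359 -0.029 ]
243.0 [ 0.4811 -0.1299] [ 0.0369 -0.0277]
245.0 [ 0.4848 -0.1327] [ 0.0378 -0.0264]
247.0 [ 0.4886 -0.1353] [ 0.0387 -0.0251]
249.0 [ 0.4925 -0.1378] [ 0.0396 -0.0237]
```

Request:
play_rows:
  plan:
    - [[0.02,-0.06,0,0,0,0,-1],[0.03,-0.09,0,0,0,0,-1],[0.02,-0.07,0,0,0,0,-1],[0.01,-0.03,0,0,0,0,-1]]

```text
time_s: 2.5
position: [0.4313, -0.0354, 0.0848]
tcp_rot: [[0.958, 0.288, 0.001], [0.288, -0.958, -0.0], [0.001, 0.001, -1.0]]
force: [0.4, 0.7, 0.5]
opening: 0.002
```

Request:
play_rows:
  plan:
    - [[0.014,-0.1,0,0,0,0.0125,-1],[0.016,-0.1,0,0,0,0.0125,-1],[0.02,-0.1,0,0,0,0.0125,-1],[0.024,-0.1,0,0,0,0.0125,-1],[0.028,-0.1,0,0,0,0.0125,-1],[0.032,-0.1,0,0,0,0.0125,-1],[0.036,-0.096,0,0,0,0.0125,-1],[0.038,-0.096,0,0,0,0.0125,-1],[0.04,-0.094,0,0,0,0.0125,-1],[0.04,-0.08,0,0,0,0.01,-1],[0.03,-0.06,0,0,0,0.008,-1]]

```text
time_s: 3.6
position: [0.4444, -0.0833, 0.0846]
tcp_rot: [[0.763, 0.646, -0.005], [0.646, -0.763, 0.005], [-0.0, -0.007, -1.0]]
force: [-0.3, 10.7, 6.1]
opening: 0.005
```

Run:
```python
from h import *
s=read_state();print(s["position"],s["force"],s["time_s"])
im=capture("side");cv2.imwrite("pics/side2.png",cv2.cvtColor(im,cv2.COLOR_RGB2BGR))
c=blobs(im,*COL["blue"])[0]
w=np.array([plane("side",*p,.06)[:2] for p in c.reshape(-1,2)],np.float32);r=cv2.minAreaRect(w);print(r, np.degrees(np.arctan2(*(np.array(r[0])-C)[::-1])))
c=blobs(load("pics/side0.png"),*COL["blue"])[0]
w=np.array([plane("side",*p,.06)[:2] for p in c.reshape(-1,2)],np.float32);r=cv2.minAreaRect(w);print(r, np.degrees(np.arctan2(*(np.array(r[0])-C)[::-1])))
```

```text
[ 0.44435933 -0.08332795  0.08463122] [-0.25064319 10.66917061  6.13765052] 3.6
((0.4613049626350403, -0.010267175734043121), (0.051410093903541565, 0.09383068978786469), 80.95321655273438) 171.6350878508892
((0.4726022481918335, 0.02179408259689808), (0.05204816535115242, 0.0933852270245552), 61.488914489746094) 152.23853613597655
```

Request:
play_rows:
  plan:
    - [[0.02,-0.042,0,0,0,0.0055,-1],[0.02,-0.042,0,0,0,0.0055,-1],[0.021,-0.041,0,0,0,0.0055,-1],[0.022,-0.04,0,0,0,0.0055,-1],[0.023,-0.04,0,0,0,0.0055,-1],[0.024,-0.039,0,0,0,0.0055,-1]]

```text
time_s: 4.25
position: [0.4511, -0.0954, 0.0846]
tcp_rot: [[0.693, 0.721, -0.004], [0.721, -0.693, 0.005], [0.001, -0.006, -1.0]]
force: [-0.2, 9.4, 5.0]
opening: 0.006
```

```bash
cat >> h.py <<'E'
def look(name):
    s=read_state();print(s["position"],s["force"],s["time_s"])
    im=capture("side");cv2.imwrite(f"pics/{name}.png",cv2.cvtColor(im,cv2.COLOR_RGB2BGR))
    c=blobs(im,*COL["blue"])[0]
    w=np.array([plane("side",*p,.06)[:2] for p in c.reshape(-1,2)],np.float32);r=cv2.minAreaRect(w);a=np.degrees(np.arctan2(*(np.array(r[0])-C)[::-1]))
    th=a-152.24+197;t=np.radians(th+90);print("th",th,"rectang",r[2],"push",-s["force"][:2]@[np.cos(t),np.sin(t)])
    s=read_state();print("after",s["force"],s["position"])
E
python3 -c "
from h import *
look('s3')"
```

```text
[ 0.45108872 -0.09543501  0.08461035] [-0.17856631  9.40718519  5.04775483] 4.25
th 222.24585563810493 rectang 87.19188690185547 push 7.083878996265158
after [-0.90123751  6.36275516  3.48794749] [ 0.45162083 -0.09602788  0.08464494]
```

Request:
play_rows:
  plan:
    - [[0.0165,-0.025,0,0,0,0.0036,-1],[0.0165,-0.025,0,0,0,0.0036,-1],[0.0165,-0.025,0,0,0,0.0036,-1],[0.017,-0.025,0,0,0,0.0036,-1],[0.017,-0.024,0,0,0,0.0036,-1],[0.0175,-0.024,0,0,0,0.0036,-1]]

```text
time_s: 4.9
position: [0.4557, -0.1024, 0.0846]
tcp_rot: [[0.642, 0.766, -0.005], [0.766, -0.642, 0.006], [0.001, -0.008, -1.0]]
force: [-0.1, 11.9, 6.4]
opening: 0.004
```

```bash
python3 -c "
from h import *
look('s4')"
```

```text
[ 0.45570385 -0.10237465  0.08457897] [-0.12277951 11.86045798  6.41897097] 4.9
th -134.24844289070836 rectang 0.7022813558578491 push 8.363833069443702
after [-1.26073579  9.26519764  5.98176646] [ 0.45582811 -0.10253684  0.0845894 ]
```

Request:
play_rows:
  plan:
    - [[0.0117,-0.016,0,0,0,0.0024,-1],[0.0117,-0.016,0,0,0,0.0024,-1],[0.0117,-0.016,0,0,0,0.0024,-1]]

```text
time_s: 5.25
position: [0.4566, -0.1038, 0.0846]
tcp_rot: [[0.625, 0.78, -0.007], [0.781, -0.625, 0.007], [0.001, -0.01, -1.0]]
force: [-1.8, 13.1, 7.2]
opening: 0.004
```

```bash
python3 -c "
from h import *
look('s5')"
```

```text
[ 0.45655093 -0.1038227   0.08455717] [-1.81039418 13.11719995  7.1508362 ] 5.25
th -133.5231175859127 rectang 1.2932454347610474 push 10.34583353503171
after [-0.93058593 11.89335028  8.61526954] [ 0.45674499 -0.10397281  0.08457401]
```

Request:
play_rows:
  plan:
    - [[0.01,-0.012,0,0,0,0.002,-1],[0.01,-0.012,0,0,0,0.002,-1],[0.01,-0.012,0,0,0,0.002,-1]]

```text
time_s: 5.6
position: [0.4579, -0.1056, 0.0846]
tcp_rot: [[0.61, 0.792, -0.007], [0.792, -0.61, 0.007], [0.001, -0.01, -1.0]]
force: [-0.9, 10.5, 7.3]
opening: 0.003
```

```bash
python3 -c "
from h import *
look('s6')"
```

```text
[ 0.4579332  -0.10556448  0.08456822] [-0.89375801 10.49763206  7.30018173] 5.6
th -132.60355351327178 rectang 3.389418601989746 push 7.763929262189329
after [-0.30046648  9.52071998  6.43289338] [ 0.45840962 -0.10602638  0.08457663]
```

Request:
play_rows:
  plan:
    - [[0.009,-0.011,0,0,0,0.002,-1],[0.009,-0.011,0,0,0,0.002,-1],[0.009,-0.011,0,0,0,0.002,-1]]

```text
time_s: 5.95
position: [0.4622, -0.1109, 0.0845]
tcp_rot: [[0.594, 0.805, -0.001], [0.805, -0.594, 0.001], [-0.0, -0.001, -1.0]]
force: [-0.8, 0.9, -0.3]
opening: 0.005
```

```bash
python3 -c "
from h import *
look('s7')"
```

```text
[ 0.46222339 -0.1109399   0.08451416] [-0.81832842  0.85234299 -0.31415666] 5.95
th -129.38955196188402 rectang 5.677876949310303 push 1.1733325381418347
after [-0.07742469  0.37264542  0.36573224] [ 0.46274742 -0.11145529  0.08453599]
```

Request:
play_rows:
  plan:
    - [[0.009,-0.011,0,0,0,0.002,-1],[0.009,-0.011,0,0,0,0.002,-1],[0.009,-0.011,0,0,0,0.002,-1]]

```text
time_s: 6.3
position: [0.4641, -0.1132, 0.0845]
tcp_rot: [[0.579, 0.815, -0.0], [0.815, -0.579, 0.0], [0.0, -0.0, -1.0]]
force: [-0.8, 2.8, 0.9]
opening: 0.001
```

```bash
python3 -c "
from h import *
look('s8')"
```

```text
[ 0.46405788 -0.11317863  0.0844686 ] [-0.80166585  2.78502949  0.86401702] 6.3
th -128.26291963596168 rectang 5.805920124053955 push 2.354137878163598
after [0.09169104 1.84330369 0.67453675] [ 0.46423928 -0.11331175  0.08449715]
```

Request:
play_rows:
  plan:
    - [[0.009,-0.01,0,0,0,0.002,-1],[0.009,-0.01,0,0,0,0.002,-1]]

```text
time_s: 6.55
position: [0.4643, -0.1136, 0.0844]
tcp_rot: [[0.568, 0.823, -0.002], [0.823, -0.568, 0.001], [-0.0, -0.002, -1.0]]
force: [-1.3, 4.5, 1.6]
opening: 0.006
```

```bash
python3 -c "
from h import *
look('s9')"
```

```text
[ 0.46429634 -0.11360341  0.08440554] [-1.30135492  4.53900225  1.58830907] 6.55
th -128.1835423174723 rectang 6.195064067840576 push 3.8288422456563347
after [-2.43453845  3.16484062  1.7797828 ] [ 0.46428965 -0.11361052  0.08442364]
```

Request:
play_rows:
  plan:
    - [[0.009,-0.01,0,0,0,0.002,-1],[0.009,-0.01,0,0,0,0.002,-1]]

```text
time_s: 6.8
position: [0.4643, -0.1139, 0.0844]
tcp_rot: [[0.558, 0.83, -0.003], [0.83, -0.558, 0.002], [0.0, -0.004, -1.0]]
force: [-3.0, 5.8, 3.0]
opening: 0.005
```

```bash
python3 -c "
from h import *
look('s10')"
```

```text
[ 0.46432321 -0.11386215  0.08435261] [-2.97166468  5.77639566  3.02642352] 6.8
th -128.16322828567172 rectang 6.434933185577393 push 5.905739595700554
after [-2.92981615  5.04655278  2.71040575] [ 0.46433245 -0.11383756  0.08436824]
```

Request:
play_rows:
  plan:
    - [[0.009,-0.01,0,0,0,0,-1],[0.009,-0.01,0,0,0,0,-1],[0,0,0,0,0,0,-1]]

```text
time_s: 7.15
position: [0.4643, -0.114, 0.0843]
tcp_rot: [[0.558, 0.83, -0.005], [0.83, -0.558, 0.004], [0.0, -0.007, -1.0]]
force: [-4.6, 8.1, 4.5]
opening: 0.006
```

Run:
```python
from h import *
look('s11')
im=capture("top");cv2.imwrite("pics/t11.png",cv2.cvtColor(im,cv2.COLOR_RGB2BGR))
s=load("pics/s11.png")
a=cv2.resize(s[200:300,155:355],None,fx=4,fy=4,interpolation=cv2.INTER_CUBIC)
b=cv2.resize(im[110:160,220:320],None,fx=4,fy=4,interpolation=cv2.INTER_CUBIC);b=np.hstack([b,0*b])
cv2.imwrite("pics/v2.png",cv2.convertScaleAbs(cv2.cvtColor(np.vstack([a,b]),cv2.COLOR_RGB2BGR),alpha=1.4))
```

```text
[ 0.46431069 -0.11399144  0.0842802 ] [-4.56288368  8.0856356   4.54271839] 7.15
th -128.01513720656578 rectang 6.462177276611328 push 8.574556611123088
after [-4.4633693   6.42947463  3.91328548] [ 0.46431995 -0.11397181  0.08428989]
```

View pics/v2.png

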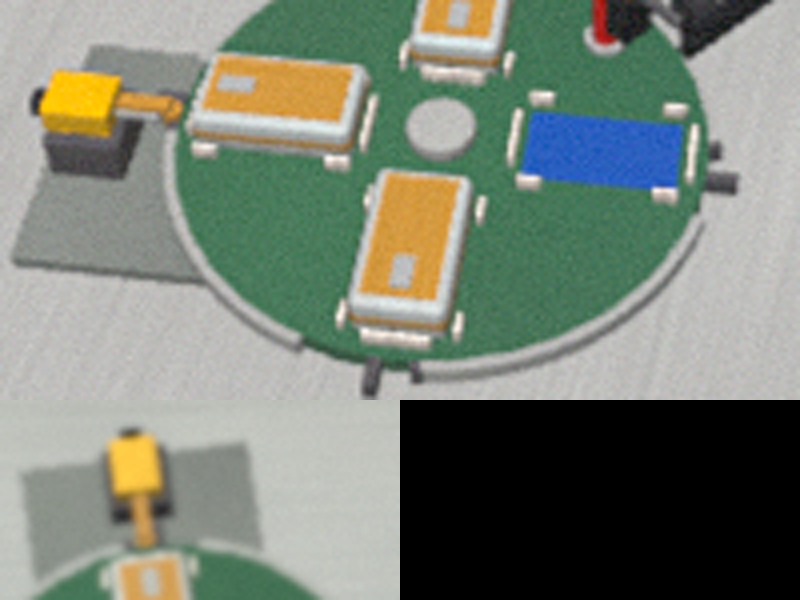

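Request:
play_rows:
  plan:
    - [[-0.04,0.03,0,0,0,0,-1],[-0.08,0.06,0,0,0,0,-1],[-0.16,0.12,0,0,0,0,-1],[-0.16,0.12,0.1,0,0,0,-1],[0,0,0.5,0,0,0,-1],[0,0,0.6,0,0,0,-1],[0,0,0.6,0,0,0,-1]]

```text
time_s: 7.95
position: [0.4441, -0.0993, 0.1756]
tcp_rot: [[0.558, 0.83, -0.001], [0.83, -0.558, -0.0], [-0.0, -0.0, -1.0]]
force: [-0.2, 0.7, -0.5]
opening: 0.005
```

Run:
```python
from h import *
look("s12")
t=load("pics/top1.png");s=load("pics/side0.png");s1=load("pics/s12.png")
ct=blobs(t,*COL["blue"])[1];cs=blobs(s,*COL["blue"])[2]
def corners(c): return cv2.boxPoints(cv2.minAreaRect(c)).mean(0),cv2.convexHull(c)
def cen(c):
    M=cv2.moments(cv2.convexHull(c));return M['m10']/M['m00'],M['m01']/M['m00']
print(cen(ct),cen(cs),"2view",two(cen(ct),cen(cs)))
for n,c in(("top",ct),("side",cs)):
    w=np.array([plane(n,*p,.03)[:2] for p in c.reshape(-1,2)],np.float32);print(n,cv2.minAreaRect(w),plane(n,*cen(c),.03))
for f in("s12",):
    c=blobs(load(f"pics/{f}.png"),*COL["blue"])[0]
    w=np.array([plane("side",*p,.06)[:2] for p in c.reshape(-1,2)],np.float32);print("nest side",cv2.minAreaRect(w),plane("side",*cen(c),.06))
```

```text
[ 0.44406441 -0.09930053  0.17559692] [-0.24828136  0.73652569 -0.45820912] 7.95
th -128.17896058813199 rectang 5.938834190368652 push 0.6504310820589729
after [ 0.95459736 -0.05154084  2.6350981 ] [ 0.44696168 -0.10055165  0.17982279]
(371.494640943194, 247.0621650589496) (346.11380471380465, 167.59528619528618) 2view (array([ 0.40998226, -0.33844317,  0.03302268]), np.float64(0.002115565873982715))
top ((0.4119167923927307, -0.3391421139240265), (0.03612746298313141, 0.07837378233671188), 67.72380065917969) [ 0.41148887 -0.33903997  0.03      ]
side ((0.40985146164894104, -0.3421338200569153), (0.03877332806587219, 0.08035672456026077), 65.98362731933594) [ 0.40925103 -0.34152577  0.03      ]
nest side ((0.4605960547924042, -0.03749857842922211), (0.09335706382989883, 0.05214990675449371), 5.938834190368652) [ 0.46094829 -0.03748328  0.06      ]
```

Request:
play_rows:
  plan:
    - [[-0.07,-0.48,0,0,0,-0.044,1],[-0.07,-0.48,0,0,0,-0.044,1],[-0.07,-0.48,0,0,0,-0.044,1],[-0.08,-0.48,0,0,0,-0.044,1],[-0.08,-0.48,-0.1,0,0,-0.044,1],[-0.07,-0.48,-0.2,0,0,-0.044,1],[-0.07,-0.48,-0.3,0,0,-0.044,1],[-0.07,-0.48,-0.4,0,0,-0.044,1],[-0.07,-0.48,-0.3,0,0,-0.044,1],[-0.08,-0.46,-0.2,0,0,-0.044,1],[0,0,0,0,0,0,1],[0,0,0,0,0,0,1]]

```text
time_s: 9.2
position: [0.4078, -0.3382, 0.0995]
tcp_rot: [[0.92, -0.392, -0.001], [-0.392, -0.92, 0.001], [-0.001, -0.001, -1.0]]
force: [-0.0, -0.2, -0.8]
opening: 0.972
```

Run:
```python
from h import *
s=read_state();R=s["tcp_rot"];print(s["position"],np.degrees(np.arctan2(R[1,1],R[0,1])),s["joint_positions"])
im=capture("side");im2=capture("top")
for n,i in(("side",im),("top",im2)):
    cv2.imwrite(f"pics/{n}13.png",cv2.cvtColor(i,cv2.COLOR_RGB2BGR))
    c=max((c for c in blobs(i,*COL["blue"]) if abs(plane(n,*c.reshape(-1,2).mean(0),.06)[:2]-[.46,-.036]).max()<.03),key=cv2.contourArea,default=None)
    if c is not None:
        w=np.array([plane(n,*p,.06)[:2] for p in c.reshape(-1,2)],np.float32);print(n,"nest",cv2.minAreaRect(w))
c=cv2.resize(im[110:230,270:430],None,fx=3.5,fy=3.5,interpolation=cv2.INTER_CUBIC)
cv2.imwrite("pics/v3.png",cv2.convertScaleAbs(cv2.cvtColor(c,cv2.COLOR_RGB2BGR),alpha=1.4))
```

```text
[ 0.40776526 -0.33822923  0.09945588] -113.09204358151905 [-5.17733597e+01  3.35573267e+01  1.01921393e+02  1.08220379e-02
  4.45794635e+01  6.13109574e+01]
side nest ((0.4608510732650757, -0.037401024252176285), (0.09380699694156647, 0.05190053954720497), 6.195054531097412)
```

View pics/v3.png

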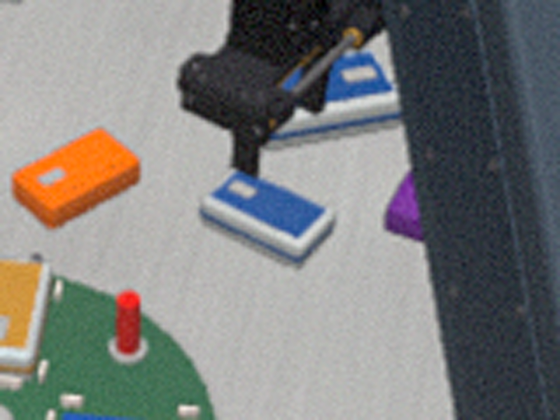

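Run:
```python
from h import *
for p in((.391,-.378,.1),(.425,-.298,.1),(.408,-.338,.1)):
    u=proj("side",p);print(u,(u-[270,110])*3.5)
```

```text
[356.60934158 141.68635803] [303.13269553 110.90225311]
[339.62856809 158.2674287 ] [243.69998832 168.93600044]
[348.2614258  149.83777596] [273.91499032 139.43221585]
```

Request:
play_rows:
  plan:
    - [[0.02,-0.02,-0.3,0,0,0,1],[0.02,-0.02,-0.4,0,0,0,1],[0.01,0,-0.4,0,0,0,1],[0,0,-0.4,0,0,0,1],[0,0,-0.22,0,0,0,1],[0,0,-0.1,0,0,0,1],[0,0,0,0,0,0,-1],[0,0,0,0,0,0,-1],[0,0,0,0,0,0,-1],[0,0,0,0,0,0,-1],[0,0,0,0,0,0,-1],[0,0,0,0,0,0,-1]]

```text
time_s: 10.5
position: [0.4111, -0.3407, 0.0091]
tcp_rot: [[0.919, -0.393, 0.001], [-0.393, -0.919, -0.0], [0.001, 0.0, -1.0]]
force: [0.3, 1.5, 4.9]
opening: 0.66
```

Request:
play_rows:
  plan:
    - [[0,0,0,0,0,0,-1],[0,0,0,0,0,0,-1],[0,0,0.1,0,0,0,-1],[0,0,0.3,0,0,0,-1],[0,0,0.6,0,0,0,-1],[0,0,0.8,0,0,0,-1],[0,0,0.8,0,0,0,-1],[0,0,0.6,0,0,0,-1],[0,0,0.2,0,0,0,-1],[0,0,0,0,0,0,-1],[0,0,0,0,0,0,-1]]

```text
time_s: 11.6
position: [0.4099, -0.3396, 0.177]
tcp_rot: [[0.92, -0.393, -0.002], [-0.393, -0.92, 0.002], [-0.003, -0.001, -1.0]]
force: [-0.4, -1.0, -3.5]
opening: 0.662
```

Run:
```python
from h import *
s=read_state();R=s["tcp_rot"];print(s["position"],np.degrees(np.arctan2(R[1,1],R[0,1])),s["force"],s["opening"])
im=capture("side");im2=capture("top")
for n,i in(("side",im),("top",im2)):cv2.imwrite(f"pics/{n}14.png",cv2.cvtColor(i,cv2.COLOR_RGB2BGR))
z=s["position"][2]
for n,i in(("side",im),("top",im2)):
    for c in blobs(i,*COL["blue"],40):
        w=np.array([plane(n,*p,z+.022)[:2] for p in c.reshape(-1,2)],np.float32);print(n,cv2.boundingRect(c),cv2.minAreaRect(w))
c=np.hstack([im[70:230,270:430],im2[150:310,320:480]]);c=cv2.resize(c,None,fx=2.5,fy=2.5,interpolation=cv2.INTER_CUBIC)
cv2.imwrite("pics/v4.png",cv2.convertScaleAbs(cv2.cvtColor(c,cv2.COLOR_RGB2BGR),alpha=1.4))
```

```text
[ 0.40993648 -0.33964551  0.17701486] -113.14064545302757 [-0.43747051 -1.04020723 -3.45683293] 0.662331027841701
side (286, 228, 40, 19) ((0.43752020597457886, 0.07364805042743683), (0.07971971482038498, 0.04444745555520058), 6.193373203277588)
side (349, 117, 20, 13) ((0.39144158363342285, -0.3340512812137604), (0.03985244780778885, 0.047021396458148956), 65.4437484741211)
side (262, 72, 17, 14) ((0.6696333885192871, -0.4837760329246521), (0.03530547395348549, 0.06860517710447311), 0.3209192752838135)
side (219, 50, 18, 14) ((0.8294476270675659, -0.5713582038879395), (0.03825999051332474, 0.07473888993263245), 1.740541934967041)
side (365, 125, 17, 14) ((0.34047096967697144, -0.3024030923843384), (0.0608009472489357, 0.031457021832466125), 76.11522674560547)
top (455, 132, 27, 13) ((0.682471513748169, -0.5987684726715088), (0.03362620621919632, 0.07164166122674942), 1.7627559900283813)
top (457, 80, 27, 12) ((0.8398273587226868, -0.6224550008773804), (0.07346143573522568, 0.034018710255622864), 88.24176025390625)
top (421, 242, 21, 30) ((0.35787829756736755, -0.4559135138988495), (0.06557194888591766, 0.044091299176216125), 28.958457946777344)
```

View pics/v4.png

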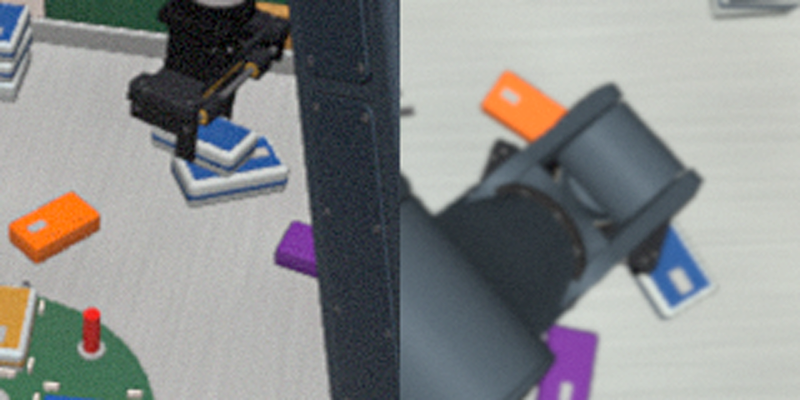

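Request:
play_rows:
  plan:
    - [[0.05,0.3,0,0,0,0.01,-1],[0.1,0.6,0,0,0,0.02,-1],[0.14,0.8,0,0,0,0.0225,-1],[0.14,0.85,0,0,0,0.0225,-1],[0.14,0.85,0,0,0,0.0225,-1],[0.14,0.85,0,0,0,0.0225,-1],[0.14,0.8,0,0,0,0.0225,-1],[0.12,0.6,-0.2,0,0,0.0125,-1],[0.07,0.42,-0.4,0,0,0.008,-1],[0,0,-0.5,0,0,0,-1],[0,0,-0.4,0,0,0,-1],[0,0,-0.1,0,0,0,-1]]

```text
time_s: 12.9
position: [0.4604, -0.0353, 0.0962]
tcp_rot: [[0.994, 0.11, -0.006], [0.11, -0.994, 0.002], [-0.006, -0.003, -1.0]]
force: [-0.1, 0.1, -2.1]
opening: 0.666
```

Run:
```python
from h import *
im=capture("side");im=capture("side");im2=capture("top")
s=read_state();R=s["tcp_rot"];print(s["position"],np.degrees(np.arctan2(R[1,1],R[0,1])),s["force"],s["opening"])
for n,i in(("side",im),("top",im2)):cv2.imwrite(f"pics/{n}15.png",cv2.cvtColor(i,cv2.COLOR_RGB2BGR))
c=np.vstack([im[195:295,235:395],im2[150:250,190:350]]);c=cv2.resize(c,None,fx=3,fy=3,interpolation=cv2.INTER_CUBIC)
cv2.imwrite("pics/v5.png",cv2.convertScaleAbs(cv2.cvtColor(c,cv2.COLOR_RGB2BGR),alpha=1.4))
```

```text
[ 0.46251939 -0.03673919  0.09835679] -83.7674624818062 [-0.1042213  -0.99030008 -2.20338772] 0.6648896252319855
```

View pics/v5.png

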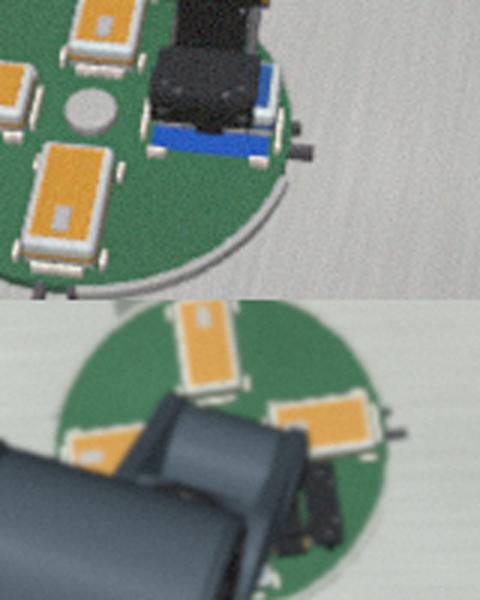

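Request:
play_rows:
  plan:
    - [[-0.01,0.014,-0.1,0,0,0,-1],[0,0,-0.15,0,0,0,-1],[0,0,-0.1,0,0,0,-1],[0,0,-0.05,0,0,0,-1],[0,0,-0.03,0,0,0,-1],[0,0,-0.03,0,0,0,-1],[0,0,-0.03,0,0,0,-1],[0,0,0,0,0,0,-1]]

```text
time_s: 13.85
position: [0.4623, -0.0364, 0.074]
tcp_rot: [[0.994, 0.108, -0.0], [0.108, -0.994, 0.0], [-0.0, -0.0, -1.0]]
force: [0.0, 0.3, -1.8]
opening: 0.665
```

```bash
python3 -c "
from h import *
s=read_state();print(s['position'],s['force'],s['moment'],s['opening'])"
```

```text
[ 0.46230958 -0.03638246  0.07395139] [ 0.04579713  0.2502324  -1.83145985] [ 0.03165858 -0.03931651 -0.02190525] 0.6651845877471901
```

Request:
play_rows:
  plan:
    - [[0,0,-0.02,0,0,0,-1],[0,0,-0.02,0,0,0,-1],[0,0,-0.02,0,0,0,-1],[0,0,-0.02,0,0,0,-1],[0,0,-0.02,0,0,0,-1],[0,0,0,0,0,0,-1]]

```text
time_s: 14.45
position: [0.4623, -0.0364, 0.0691]
tcp_rot: [[0.994, 0.108, 0.0], [0.108, -0.994, -0.0], [0.0, 0.0, -1.0]]
force: [-0.4, -0.5, 0.9]
opening: 0.667
```

Request:
play_rows:
  plan:
    - [[0,0,0,0,0,0,0.6],[0,0,0,0,0,0,0.6],[0,0,0,0,0,0,0.6],[0,0,0,0,0,0,0.6],[0,0,0,0,0,0,0.6],[0,0,0.1,0,0,0,0.6],[0,0,0.2,0,0,0,0.6],[0,0,0.6,0,0,0,0.6],[0,0,0.8,0,0,0,0.6],[0,0,0.8,0,0,0,0.6]]

```text
time_s: 15.45
position: [0.4618, -0.0362, 0.1959]
tcp_rot: [[0.994, 0.108, -0.001], [0.108, -0.994, 0.0], [-0.001, -0.0, -1.0]]
force: [1.5, -0.4, -0.4]
opening: 0.803
```

Request:
play_rows:
  plan:
    - [[0,-0.3,0.3,0,0,0,0.6],[0,-0.6,0,0,0,0,0.6],[0,-0.8,0,0,0,0,0.6],[0,-0.9,0,0,0,0,0.6],[0,-0.9,0,0,0,0,0.6],[0,-0.9,0,0,0,0,0.6],[0,-0.8,0,0,0,0,0.6],[0,-0.6,0,0,0,0,0.6],[0,-0.3,0,0,0,0,0.6],[0,0,0,0,0,0,0.6]]

```text
time_s: 16.45
position: [0.4623, -0.343, 0.2095]
tcp_rot: [[0.994, 0.106, 0.001], [0.106, -0.994, -0.001], [0.001, 0.001, -1.0]]
force: [-0.6, 0.2, 0.7]
opening: 0.799
```

Run:
```python
from h import *
im=capture("side");im2=capture("top")
s=read_state();print(s["position"],s["time_s"])
for n,i in(("side",im),("top",im2)):
    cv2.imwrite(f"pics/{n}16.png",cv2.cvtColor(i,cv2.COLOR_RGB2BGR))
    for k in("blue","brass"):
        for c in blobs(i,*COL[k],100):
            w=np.array([plane(n,*p,.09)[:2] for p in c.reshape(-1,2)],np.float32);r=cv2.minAreaRect(w)
            if np.hypot(*(np.array(r[0])-C))<.13:
                d=np.array(r[0])-C;print(n,k,np.round(r[0],4),np.round(r[1],3),round(r[2],1),"rad/ang",np.hypot(*d).round(4),np.degrees(np.arctan2(d[1],d[0])).round(1))
c=np.vstack([im[180:290,155:345],im2[120:270,195:335][:110].repeat(1,0)[:,:140].copy() if 0 else np.pad(im2[120:260,195:335],((0,0),(0,50),(0,0)))]);c=cv2.resize(c,None,fx=2.3,fy=2.3,interpolation=cv2.INTER_CUBIC)
cv2.imwrite("pics/v6.png",cv2.convertScaleAbs(cv2.cvtColor(c,cv2.COLOR_RGB2BGR),alpha=1.4))
```

```text
[ 0.46191788 -0.33982581  0.20906487] 16.55
side blue [ 0.4596 -0.0392] [0.083 0.041] 5.9 rad/ang 0.1029 -172.1
side brass [0.5491 0.0738] [0.042 0.084] 6.7 rad/ang 0.0996 97.2
side brass [ 0.6596 -0.015 ] [0.084 0.043] 6.7 rad/ang 0.0986 5.8
side brass [ 0.5714 -0.1258] [0.042 0.085] 6.7 rad/ang 0.1013 -84.4
top brass [ 0.6616 -0.0122] [0.082 0.039] 6.3 rad/ang 0.1009 7.3
top brass [ 0.5738 -0.1219] [0.039 0.083] 6.3 rad/ang 0.0977 -82.8
top brass [0.5504 0.0827] [0.039 0.065] 6.6 rad/ang 0.1083 95.9
```

View pics/v6.png

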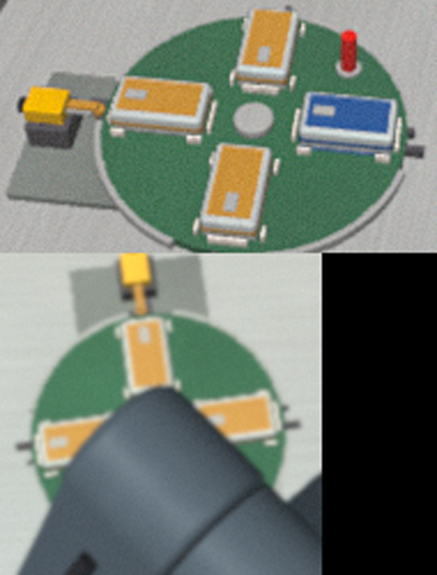

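Run:
```python
from h import *
for f in("top0","top16"):
    i=load(f"pics/{f}.png")[118:152,240:270]; m=mask(i,[8,90,60],[30,255,255]); g=mask(i,[20,200,150],[30,255,255])
    v,u=np.nonzero(m);print(f,[(r+118,int((m[r]>0).sum()),int((g[r]>0).sum())) for r in range(34)][4:34])
```

```text
top0 [(122, 13, 0), (123, 13, 0), (124, 13, 0), (125, 13, 0), (126, 14, 0), (127, 14, 0), (128, 14, 0), (129, 14, 0), (130, 13, 0), (131, 13, 0), (132, 13, 0), (133, 12, 0), (134, 10, 0), (135, 8, 0), (136, 6, 0), (137, 6, 0), (138, 6, 0), (139, 5, 0), (140, 5, 0), (141, 4, 0), (142, 4, 0), (143, 4, 0), (144, 0, 0), (145, 0, 0), (146, 0, 0), (147, 0, 0), (148, 0, 0), (149, 0, 0), (150, 0, 0), (151, 0, 0)]
top16 [(122, 13, 0), (123, 13, 0), (124, 13, 0), (125, 13, 0), (126, 14, 0), (127, 14, 0), (128, 14, 0), (129, 14, 0), (130, 13, 0), (131, 13, 0), (132, 13, 0), (133, 12, 0), (134, 10, 0), (135, 7, 0), (136, 6, 0), (137, 6, 0), (138, 7, 0), (139, 5, 0), (140, 5, 0), (141, 4, 0), (142, 4, 0), (143, 5, 0), (144, 5, 0), (145, 5, 0), (146, 3, 0), (147, 0, 0), (148, 0, 0), (149, 0, 0), (150, 5, 0), (151, 13, 0)]
```

```bash
python3 -c "
from rig import *
print(hand_in())"
```

```text
the job is handed in; nothing more can be done
None
```

I turned the carousel to its notch, seated the blue tin in the empty nest, and handed the job in at about 16.6 s of the 72 s allowed. `hand_in` gives no verdict, so what follows rests on my own checks.

**Carousel:** I pushed the red post about 35° anticlockwise. The push rose to about 10 N over the hump, fell as the post slipped about 7 mm ahead, then rose at the stop. I stopped at about 8.6 N (overload is about 24 N). In the top view the pawl tip sits about 3 px (roughly 6 mm) further in than at the start, which fits a full drop. That is an estimate from pixels, since the pawl joint itself cannot be read.

**Blue tin:** I took the smaller of the two loose blue tins, not the larger one or the purple look-alike. It went down between the guides without jamming and touched the floor at the expected height. In the last side view its centre is within about 1–2 mm of the nest's and its angle within about 1°. The arm hid the tin in the last top view, so that check comes from one camera only.

**Other tins:** The three riding tins still sit at about 100 mm from the axis in the last side view. The arm was clear of everything at hand-in. The brass weight was not checked again, but the arm never went near it.

**Disagreement:** The two cameras differ by about 2–3 mm, and heights triangulated from both came out about 3 mm above the stated values. That is about what the 2 mm calibration allows.

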